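Pull the filter plate from a duct filter box and show it over the tray

TASK

Turn the clamp knob on the galvanised filter box clockwise to its stop, so that it frees the flap, then swing the flap up by its red handle until it stands open. Draw out the filter plate (blue tab) and finish while still holding it still and upright over the middle of the blue tray, lined up lengthwise with the tray and a good hand's width (about 10 cm) clear above it. Leave the blank plate (yellow tab) in the box, and do not disturb the other things on the bench.

Things in the scene. Friction and masses are not known exactly. Their poses are not given: they have to be found in the camera images.
- filter_box: galvanised filter box, fixed, 230 (x) x 135 (y) x 130 mm high, open top shut by the flap; walls 5, floor 4 mm. Origin: centre of its underside. Flap hinged on the +x rim; clamp knob on a bracket outside the -x end, 140 mm from the centre. Inside, two pairs of 70 mm high guide rails hold one insert each, upright, at x = -34 and +34 mm; which is where varies
- clamp (a joint): clamp knob angle (rad): 0 = its tongue points to the box's +x, over the flap's free edge, holding it shut; grows as it is turned clockwise seen from above; stop at 1.5 (tongue aside, flap free). The tongue overlaps the flap until about 1.15. Stays where left; resists with 0.05 N m
- clamp_grip (a point): the clamp knob's grip point, on its upright axis, 10 mm below its top (top 180 mm above the bench). The black knob is an upright bar 42 mm long (this point's x, also the way the tongue points; turns with the knob), 14 mm wide, 34 mm tall. The tongue's top is 28 mm below this point
- flap (a joint): flap angle (rad): 0 = shut, grows as it swings up, 1.57 = upright, stop at 1.9. Stiff hinge: stays at any angle where it is left; lifting it takes about 5 N at the handle
- flap_handle (a point): middle of the red bar handle on the flap: round bar, 12 mm thick, 90 mm long, parallel to the hinge (this point's y), its axis 45 mm above the flap's face on a post at each end, 155 mm from the hinge line along the flap (49 mm above it when shut). Axes turn with the flap: x towards the hinge, z out of its upper face
- flap_hinge (a point): middle of the flap's hinge line, at the box's +x rim, 130.5 mm above the bench; the hinge line is along this point's y (the box's y). Opening lifts the handle and carries it over towards the box's +x. The flap is 230 x 135 mm, 4 mm thick
- filter: filter plate: steel frame, dark meshed middle, 12 (x) x 120 (y) x 88 mm high, with a blue tab 12 x 40 x 28 mm high on the middle of its top edge; 0.15 to 0.31 kg. Origin: centre of its lower edge, z up. Seated, it stands on the box floor, axes along the box's, tab top 10 mm below the rim; about 2 mm of play each way; draws straight up freely
- filter_tab (a point): grip point in the blue tab of the filter plate, 12 mm below the tab's top, 104 mm above the plate's lower edge; axes as the plate's
- blank: blank plate: plain grey, of the same size and shape as the filter plate but with a yellow tab; stands in the other pair of guides. Origin: centre of its lower edge
- tray: blue open tray fixed to the bench, 200 mm long (its x) x 120 mm wide (its y), 30 mm high. Origin: centre of its underside, on the bench
- spray_can: bystander: white spray can with a blue band, standing, 52 mm across, 170 mm tall; origin under its base
- water_bottle: bystander: clear bottle with a red cap, standing, 66 mm across, 210 mm tall; origin under its base
- film_roll: bystander: roll of blue protective film standing on end, 90 mm across, 280 mm tall; origin under its base
- hammer: bystander: hammer lying on the bench, its length along its x axis
- brush: bystander: brush lying on the bench, its length along its x axis
- rivet_cup: bystander: dark steel cup, 70 mm across, 70 mm tall; origin under its base
- tape_ring: bystander: orange roll of tape lying flat, 90 mm across, 30 mm high; origin under its centre

How it is judged:
By the outcome, as a careful person would: the job done as asked, in the order asked, and still so for the second after the job is handed in, while the arm keeps its last pose, push and grip.
It also fails if it takes over 72 s, if anything falls off the work surface, if the arm or the gripper's body presses on something with over 40 N, if the wrist force passes 120 N, or if a joint passes its speed limit or range.

ROBOT

A 7-joint arm with a two-finger parallel gripper is mounted at the origin on the work surface. World frame = base frame: x ahead of the robot, y to its left, z up, the work surface at z = 0. Lengths are in m, angles in rad, forces in N, time in s.
With the tool pointing down it reaches from about 0.425 to 0.95 m from the base axis. Payload 4.7 kg.
Tool frame: the origin (TCP) lies between the finger pads; the fingertips stand r.tip_reach ahead of it and the grasp point (between the pads) lies 6 mm ahead of it (r.tip_reach is the distance from the TCP to the fingertips, in m); z points along the fingers, y is the line along which they close (so a half turn about z gives the same grasp; the last joint's range is limited). The gripper opens to 85 mm and grips with 20 to 120 N. Pads are 22 mm wide; open, the fingers measure 114 mm over their backs; the gripper's body (76 mm by 85 mm) begins 54 mm behind the grasp point. The pads swing forward as they close: fully open they stand 13 mm farther back than shut.
Start: joints at [-1.144, 0.469, -0.049, 1.532, 0.024, 1.141, -0.082], TCP at [0.297, 0.606, 0.256] pointing down, gripper open.
Joint ranges: [-2.59, 2.59], [-0.33, 1.99], [-1.39, 1.29], [0.1, 2.45], [-1.04, 4.18], [0.21, 1.99], [-2.66, 2.66]. Speed limits (rad/s): [2.57, 2.57, 3.14, 3.14, 3.14, 3.14, 3.14].

INTERFACE

Orientations are given as [roll, pitch, yaw] about the fixed x, y, z axes, in that order (R = Rz(yaw) Ry(pitch) Rx(roll)).
In Python, from cell import r gives the robot as it stands.
- The arm moves only by the tool jog_arm, never from a script. Its argument "motion" is a list of rows, each a list of 7 numbers: the turn, a rotation vector about the tool's x, y, z in units of 5 degrees (1.0 is 5 degrees), then the shift along the tool's x, y, z in units of 50 mm (1.0 is 50 mm), then the finger opening in mm, from 0 to 85.4. A call has exactly 5 rows; each row shifts and turns the commanded pose from where the row before left it, along the tool's axes as they then stand; what a row does not reach is not made up. A row lasts 1/10 s, in which the tool goes at most 50 mm and 8.59 degrees, less where a joint would pass 70% of its speed; a pose out of reach is approached as far as the arm can. A call is refused whole if a number of a shift passes 1 or a number of a turn 1, either way. A call with a gripper value outside its range is refused whole. The fingers move at their own pace and stop on an object; "newtons" is the grip in N (left out, the last holds). Time passes only in rows, so rows that do not move let the fingers close, or fill a call up. It gives the time, the measured TCP pose, the force, the opening and the grip force at its end, in the units of the state.
- r.get_state(): the state, without advancing time (a new reading comes with each control period).
- r.get_image(name): name is "scene" or "top"; returns a dict with "frame" (384x512x3 uint8, blue, green, red), "vfov" (degrees; the focal length in pixels is half the picture's height over the tangent of half this angle, whatever the lens; pixels are square), "cx", "cy" (the principal point, pixels), "extrinsics" (4x4, takes a point from world to camera coordinates). Camera axes: x right, y up, looking along -z (the intrinsics and any distortion apply to the point x, -y, -z); pixel columns grow to the right and rows downward; lengths in m; the calibration is good to about 2 mm. A picture is of the moment at which its call begins. There is no depth.
- r.hand_in(): hands the job in; it is judged then, once.
The state is a dict: "time": time; "joint_pos": joint angles; "joint_vel": joint speeds; "joint_efforts": joint torques, N m; "ee_pos": TCP position; "ee_rot": TCP orientation; "wrist_force": force on the tool from outside, world axes, zero at the start; "torque": the same for the moment, N m; "finger_gap": finger opening in m; "gripper_force": force on a finger pad.
Only numpy, scipy, OpenCV 4.12 (cv2) and the standard library are available. Lean on these libraries where they do the work, as an engineer would, in place of code of your own. Each camera call takes 0.05 s, during which the arm holds its last target. There are 200 camera calls.

## Working session

There is one attempt and no reset: what is moved stays moved. The work goes in short steps, Python scripts to look and compute and a tool call to move; the robot and the scene stay as the last step left them, time stands still between calls to the robot, and variables do not carry over. Pictures are saved under pics/ and viewed, at most 10 in all, crops included, and the job is handed in when it is done.

Besides the shell and the picture viewer there is one more tool, called after "Emit:" by a JSON object that holds its "fn" and its "kwargs". jog_arm: Moves the arm, as the interface text tells. Its arguments: {"type":"object","properties":{"motion":{"type":"array"},"newtons":{"type":"number"}},"required":["motion"]}

```bash
ls; mkdir -p pics
python3 - <<'E'
from cell import r
import cv2,numpy as np
s=r.get_state();print({k:np.round(v,3) for k,v in s.items()},r.tip_reach)
for n in("scene","top"):
    d=r.get_image(n);cv2.imwrite(f"pics/{n}0.png",d["frame"]);print(n,d["vfov"],d["cx"],d["cy"],[k for k in d],np.round(d["extrinsics"],4).tolist(), d.get("distortion"))
E
```

```text
pics
{'time': np.float64(0.0), 'joint_pos': array([-1.144,  0.469, -0.049,  1.534,  0.024,  1.141, -0.082]), 'joint_vel': array([ 0.001,  0.   , -0.001, -0.002,  0.001, -0.003, -0.   ]), 'joint_efforts': array([-0.0000e+00, -5.1031e+01, -4.7000e-02, -2.3771e+01,  1.1000e-02,
        7.0000e-03, -0.0000e+00]), 'ee_pos': array([0.297, 0.606, 0.255]), 'ee_rot': array([-3.14 ,  0.   ,  2.686]), 'wrist_force': array([0.269, 0.031, 0.157]), 'torque': array([ 0.035, -0.004, -0.019]), 'gripper_force': np.float64(0.0), 'finger_gap': np.float64(0.085)} 0.025
scene 56.951755716925504 252.3990318436207 200.16739689339084 ['frame', 'vfov', 'cx', 'cy', 'extrinsics'] [[0.5927, 0.8055, 0.0005, -0.3867], [-0.458, 0.3365, 0.8228, 0.1157], [0.6625, -0.4879, 0.5683, -1.5878], [0.0, 0.0, 0.0, 1.0]] None
top 48.87116065679123 256.894060223628 196.53215080798293 ['frame', 'vfov', 'cx', 'cy', 'extrinsics'] [[-0.0188, -0.9998, -0.0099, 0.1077], [0.9971, -0.0195, 0.0741, -0.5166], [-0.0743, -0.0084, 0.9972, -1.5173], [0.0, 0.0, 0.0, 1.0]] None
```

View pics/scene0.png

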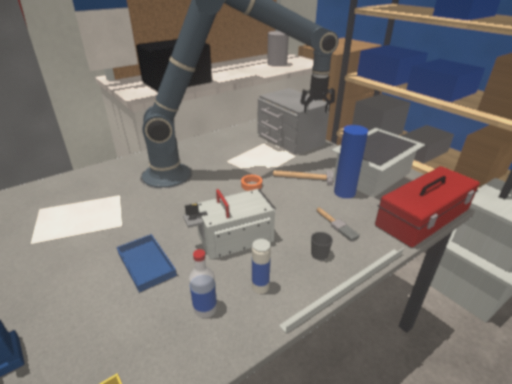

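View pics/top0.png

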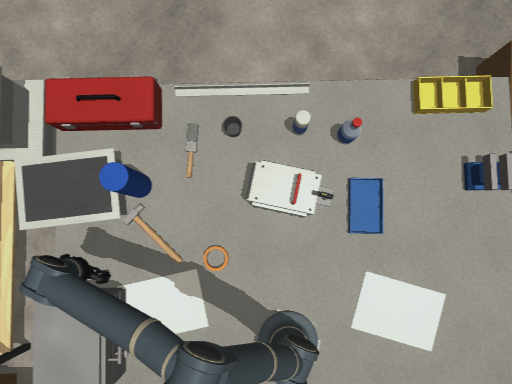

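The top view shows the box around (285,188), the red handle at (296,188), the knob at (322,194) and the tray at (366,206). The arm is well clear of all of them. Next I'll measure these points.

```bash
cat > h.py <<'E'
import numpy as np,cv2
from cell import r
from scipy.spatial.transform import Rotation as R
def K(d):
    h=d["frame"].shape[0]; f=h/2/np.tan(np.radians(d["vfov"]/2)); return f,d["cx"],d["cy"]
def proj(d,p):
    f,cx,cy=K(d); c=d["extrinsics"]@np.append(p,1); return np.array([cx-f*c[0]/c[2],cy+f*c[1]/c[2]])
def ray(d,uv):
    f,cx,cy=K(d);E=d["extrinsics"];o=-E[:3,:3].T@E[:3,3]
    v=E[:3,:3].T@np.array([(uv[0]-cx)/f,-(uv[1]-cy)/f,-1]);return o,v/np.linalg.norm(v)
def plane(d,uv,z):
    o,v=ray(d,uv);return o+v*(z-o[2])/v[2]
def tri(d1,u1,d2,u2):
    A=np.zeros((3,3));b=np.zeros(3);
    for d,u in((d1,u1),(d2,u2)):
        o,v=ray(d,u);M=np.eye(3)-np.outer(v,v);A+=M;b+=M@o
    return np.linalg.solve(A,b)
def blob(d,lo,hi,roi):
    x0,y0,x1,y1=roi; m=cv2.inRange(cv2.cvtColor(d["frame"],cv2.COLOR_BGR2HSV),lo,hi)
    q=np.zeros_like(m);q[y0:y1,x0:x1]=m[y0:y1,x0:x1]
    c=max(cv2.findContours(q,cv2.RETR_EXTERNAL,cv2.CHAIN_APPROX_NONE)[0],key=cv2.contourArea)
    return c,cv2.minAreaRect(c)
E
python3 - <<'E'
from h import *
t=r.get_image("top");s=r.get_image("scene")
print("base",proj(t,[0,0,0]),proj(s,[0,0,0]))
for n,lo,hi,ro,z in(("tray",(100,100,40),(125,255,255),(340,170,395,245),.03),("handle",(0,120,80),(8,255,255),(285,165,307,212),.185),("knob",(0,0,0),(180,255,80),(305,180,340,205),.18)):
    c,q=blob(t,lo,hi,ro);b=cv2.boxPoints(q);print(n,q,[plane(t,u,z)[:2].round(4).tolist() for u in b],"c",plane(t,q[0],z).round(4))
for n,lo,hi,ro in(("tray",(100,100,40),(125,255,255),(110,230,185,295)),("handle",(0,120,80),(8,255,255),(210,180,235,222)),("knob",(0,0,0),(180,255,80),(180,195,205,230))):
    c,q=blob(s,lo,hi,ro);print(n,q)
cs=[cv2.resize(t["frame"][150:240,235:395],None,fx=5,fy=5,interpolation=2),]
cv2.imwrite("pics/topc.png",cs[0]);cv2.imwrite("pics/scc.png",cv2.resize(s["frame"][170:270,170:290],None,fx=6,fy=6,interpolation=2))
E
```

```text
base [286.87831814 340.41360457] [166.19333338 174.38030678]
tray ((365.5, 205.5), (55.0, 33.0), 90.0) [[0.5785, -0.2367], [0.5761, -0.3557], [0.3782, -0.3476], [0.3804, -0.2298]] c [ 0.4778 -0.2925  0.03  ]
handle ((296.5, 188.49998474121094), (2.928560733795166, 29.82793426513672), 12.52880859375) [[0.4839, -0.0164], [0.5784, -0.0399], [0.5761, -0.0491], [0.4817, -0.0256]] c [ 0.5299 -0.0327  0.185 ]
knob ((324.5, 195.5), (7.0, 15.0), 90.0) [[0.5176, -0.0995], [0.5167, -0.1483], [0.4939, -0.1475], [0.4948, -0.0989]] c [ 0.5057 -0.1235  0.18  ]
tray ((146.1000213623047, 260.2000427246094), (42.48529052734375, 41.14365005493164), 63.43495178222656)
handle ((221.19229125976562, 198.46151733398438), (18.85327911376953, 4.093145847320557), 60.2551155090332)
knob ((193.0, 211.5), (11.0, 14.0), 90.0)
```

View pics/topc.png

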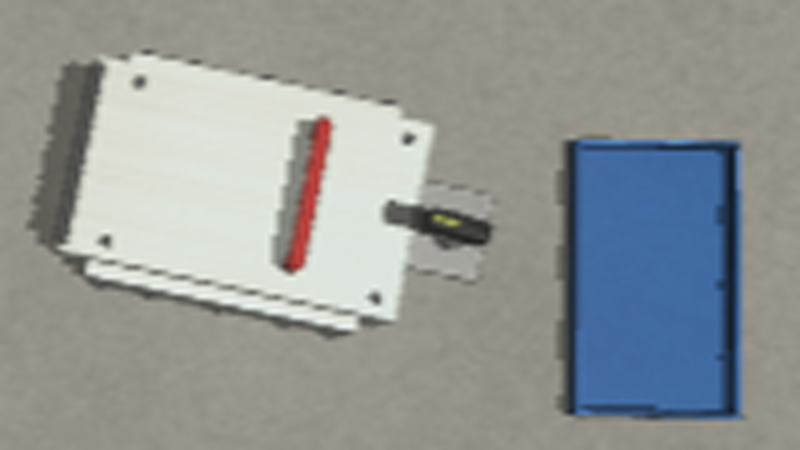

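View pics/scc.png

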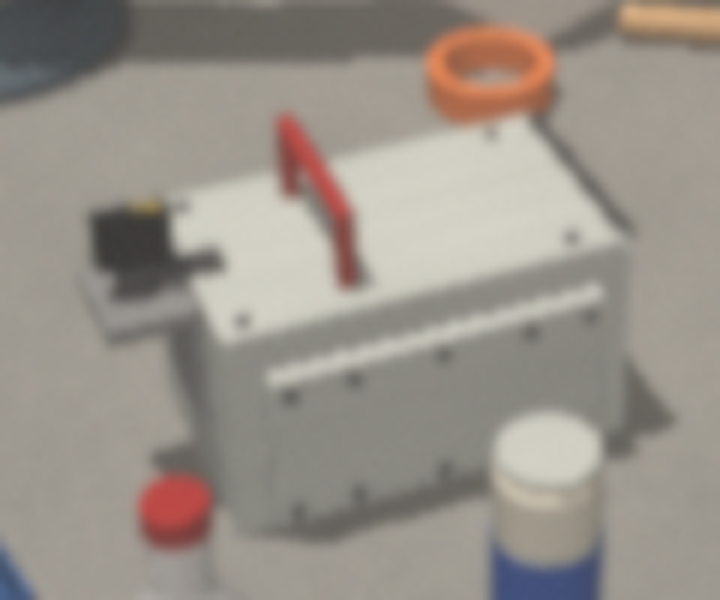

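The crops show the knob's long bar centred near top pixel (326.4,195), in line with the box's x axis. The handle centre is at (296.5,188.5). From these the box yaw is about 76°, the knob is near (0.506,-0.130) and the tray centre near (0.478,-0.2925). Now I'll move above the knob, translating first and then turning.

Emit:
{"fn": "jog_arm", "kwargs": {"motion": [[0,0,0,-0.51,-0.57,-0.05,50],[0,0,0,-0.51,-0.57,-0.05,50],[0,0,0,-0.51,-0.57,-0.05,50],[0,0,0,-0.51,-0.57,-0.05,50],[0,0,0,-0.51,-0.57,-0.05,50]], "newtons": 40}}

```text
time: 0.7
ee_pos: [0.349, 0.4204, 0.2688]
ee_rot: [-3.141, -0.0, 2.686]
wrist_force: [0.7, 0.6, 0.5]
finger_gap: 0.05
gripper_force: 0.0
```

Emit:
{"fn": "jog_arm", "kwargs": {"motion": [[0,0,0,-0.51,-0.57,-0.05,50],[0,0,0,-0.51,-0.57,-0.05,50],[0,0,0,-0.51,-0.57,-0.05,50],[0,0,0,-0.51,-0.57,-0.05,50],[0,0,0,-0.51,-0.57,-0.05,50]]}}

```text
time: 1.2
ee_pos: [0.4007, 0.2363, 0.2814]
ee_rot: [3.141, 0.0, 2.686]
wrist_force: [0.1, 1.0, 0.1]
finger_gap: 0.0495
gripper_force: 0.0
```

Emit:
{"fn": "jog_arm", "kwargs": {"motion": [[0,0,0,-0.51,-0.57,-0.05,50],[0,0,0,-0.51,-0.57,-0.05,50],[0,0,0,-0.51,-0.57,-0.05,50],[0,0,0,-0.51,-0.57,-0.05,50],[0,0,0,-0.51,-0.57,-0.05,50]]}}

```text
time: 1.7
ee_pos: [0.4524, 0.0523, 0.294]
ee_rot: [3.141, 0.0, 2.686]
wrist_force: [0.2, -0.6, 0.1]
finger_gap: 0.0501
gripper_force: 0.0
```

Emit:
{"fn": "jog_arm", "kwargs": {"motion": [[0,0,0,-0.51,-0.57,-0.05,50],[0,0,0,-0.51,-0.57,-0.05,50],[0,0,0,-0.51,-0.57,-0.05,50],[0,0,0,-0.51,-0.57,-0.05,50],[0,0,0,-0.51,-0.57,-0.05,50]]}}

```text
time: 2.2
ee_pos: [0.5042, -0.1316, 0.3064]
ee_rot: [3.141, 0.0, 2.686]
wrist_force: [1.9, 0.5, -0.1]
finger_gap: 0.0498
gripper_force: 0.0
```

Emit:
{"fn": "jog_arm", "kwargs": {"motion": [[0,0,1,0,0,0,50],[0,0,1,0,0,0,50],[0,0,1,0,0,0,50],[0,0,1,0,0,0,50],[0,0,1,0,0,0,50]]}}

```text
time: 2.7
ee_pos: [0.504, -0.1302, 0.3061]
ee_rot: [-3.141, -0.0, 2.246]
wrist_force: [0.2, -0.0, 1.0]
finger_gap: 0.0497
gripper_force: 0.0
```

Emit:
{"fn": "jog_arm", "kwargs": {"motion": [[0,0,1,0,0,0,50],[0,0,1,0,0,0,50],[0,0,1,0,0,0,50],[0,0,1,0,0,0,50],[0,0,1,0,0,0,50]]}}

```text
time: 3.2
ee_pos: [0.5039, -0.1301, 0.3061]
ee_rot: [-3.141, -0.0, 1.81]
wrist_force: [-0.2, 0.7, -0.1]
finger_gap: 0.0501
gripper_force: 0.0
```

Emit:
{"fn": "jog_arm", "kwargs": {"motion": [[0,0,1,0,0,0,50],[0,0,1,0,0,0,50],[0,0,1,0,0,0,50],[0,0,0.5,0,0,0,50],[0,0,0,0,0,0,50]]}}

```text
time: 3.7
ee_pos: [0.504, -0.1301, 0.3062]
ee_rot: [-3.141, -0.0, 1.508]
wrist_force: [0.4, 0.1, 0.4]
finger_gap: 0.0502
gripper_force: 0.0
```

Emit:
{"fn": "jog_arm", "kwargs": {"motion": [[0,0,1,0,0,0,50],[0,0,1,0,0.05,0,50],[0,0,0,0,0,0.6,50],[0,0,0,0,0,0.6,50],[0,0,0,0,0,0.4,50]]}}

```text
time: 4.2
ee_pos: [0.5058, -0.1301, 0.2245]
ee_rot: [-3.14, -0.0, 1.335]
wrist_force: [0.2, -0.7, -0.1]
finger_gap: 0.0499
gripper_force: 0.0
```

Emit:
{"fn": "jog_arm", "kwargs": {"motion": [[0,0,0,0,0,0.4,50],[0,0,0,0,0,0.4,50],[0,0,0,0,0,0.2,50],[0,0,0,0,0,0,50],[0,0,0,0,0,0,50]]}}

```text
time: 4.7
ee_pos: [0.507, -0.1307, 0.1768]
ee_rot: [3.141, -0.0, 1.333]
wrist_force: [0.2, -0.0, 0.5]
finger_gap: 0.0501
gripper_force: 0.0
```

Emit:
{"fn": "jog_arm", "kwargs": {"motion": [[0,0,0,0,0,0,10],[0,0,0,0,0,0,10],[0,0,0,0,0,0,10],[0,0,0,0,0,0,10],[0,0,0,0,0,0,10]]}}

```text
time: 5.2
ee_pos: [0.5087, -0.1308, 0.1775]
ee_rot: [3.136, -0.0, 1.334]
wrist_force: [5.8, -0.5, 3.1]
finger_gap: 0.0133
gripper_force: 43.8
```

Emit:
{"fn": "jog_arm", "kwargs": {"motion": [[0,0,0,0,0.05,0,10],[0,0,1,0,0,0,10],[0,0,1,0,0,0,10],[0,0,1,0,0,0,10],[0,0,1,0,0,0,10]]}}

```text
time: 5.7
ee_pos: [0.5085, -0.1308, 0.1774]
ee_rot: [-3.139, -0.001, 0.981]
wrist_force: [-3.2, 2.1, 11.8]
finger_gap: 0.0133
gripper_force: 45.0
```

Emit:
{"fn": "jog_arm", "kwargs": {"motion": [[0,0,1,0,0,0,10],[0,0,1,0,0,0,10],[0,0,1,0,0,0,10],[0,0,1,0,0,0,10],[0,0,1,0,0,0,10]]}}

```text
time: 6.2
ee_pos: [0.5081, -0.1302, 0.1774]
ee_rot: [-3.137, 0.0, 0.545]
wrist_force: [-4.6, 2.8, 14.2]
finger_gap: 0.0135
gripper_force: 45.4
```

Emit:
{"fn": "jog_arm", "kwargs": {"motion": [[0,0,1,0,0,0,10],[0,0,1,0,0,0,10],[0,0,1,0,0,0,10],[0,0,1,0,0,0,10],[0,0,1,0,0,0,10]]}}

```text
time: 6.7
ee_pos: [0.5078, -0.1296, 0.1774]
ee_rot: [-3.136, 0.003, 0.109]
wrist_force: [-4.6, 4.8, 15.0]
finger_gap: 0.0135
gripper_force: 45.7
```

Emit:
{"fn": "jog_arm", "kwargs": {"motion": [[0,0,1,0,0,0,10],[0,0,1,0,0,0,10],[0,0,1,0,0,0,10],[0,0,0.5,0,0,0,10],[0,0,0,0,0,0,10]]}}

```text
time: 7.2
ee_pos: [0.5081, -0.1292, 0.1774]
ee_rot: [-3.138, 0.005, -0.188]
wrist_force: [-6.2, 5.9, 17.5]
finger_gap: 0.0132
gripper_force: 52.5
```

Emit:
{"fn": "jog_arm", "kwargs": {"motion": [[0,0,0,0,0,0,50],[0,0,0,0,0,0,50],[0,0,0,0,0,0,50],[0,0,0,0,0,-0.5,50],[0,0,0,0,0,-0.7,50]]}}

```text
time: 7.7
ee_pos: [0.5073, -0.1308, 0.2352]
ee_rot: [3.141, 0.006, -0.195]
wrist_force: [1.1, 1.2, 0.9]
finger_gap: 0.0502
gripper_force: 0.0
```

Emit:
{"fn": "jog_arm", "kwargs": {"motion": [[0,0,0,0,0,-0.5,50],[0,0,0.6,0,0,0,50],[0,0,0,0,0,0,50],[0,0,0,0,0,0,50],[0,0,0,0,0,0,50]]}}

```text
time: 8.2
ee_pos: [0.5085, -0.131, 0.2605]
ee_rot: [3.141, 0.002, -0.246]
wrist_force: [0.1, 0.6, -0.6]
finger_gap: 0.0501
gripper_force: 0.0
```

Run:
```python
from h import *
t=r.get_image("top");s=r.get_image("scene")
a=cv2.resize(t["frame"][150:240,235:395],None,fx=3,fy=3,interpolation=2);b=cv2.resize(s["frame"][170:270,170:290],None,fx=2.7,fy=2.7,interpolation=2)
cv2.imwrite("pics/k1.png",np.hstack([cv2.resize(a,(480,270)),cv2.resize(b,(320,270))]))
```

```text
(no output)
```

View pics/k1.png

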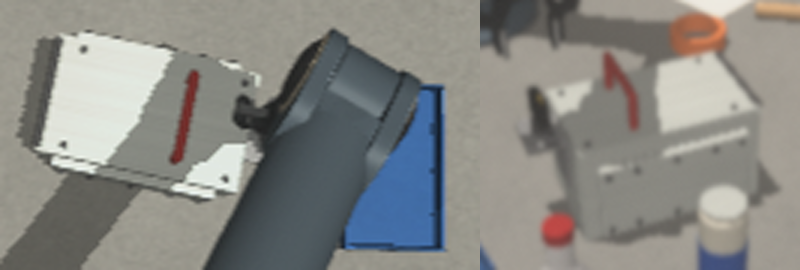

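In the right-hand crop the knob is edge-on and the tongue stands aside, so the flap is free. Next I'll grip the handle.

Emit:
{"fn": "jog_arm", "kwargs": {"motion": [[0,0,0,0,-0.4,0,50],[0,0,0,0,-0.4,0,50],[0,0,0,0,-0.4,0,50],[0,0,0,0,-0.4,0,50],[0,0,0,-0.04,-0.4,0,50]]}}

```text
time: 8.8
ee_pos: [0.5316, -0.0329, 0.261]
ee_rot: [3.141, 0.0, -0.246]
wrist_force: [-0.0, 0.4, 0.1]
finger_gap: 0.0501
gripper_force: 0.0
```

Emit:
{"fn": "jog_arm", "kwargs": {"motion": [[0,0,0,0,0,0.3,50],[0,0,0,0,0,0.4,50],[0,0,0,0,0,0.4,50],[0,0,0,0,0,0.3,50],[0,0,0,0,0,0.1,50]]}}

```text
time: 9.3
ee_pos: [0.5301, -0.0344, 0.1843]
ee_rot: [3.14, 0.003, -0.248]
wrist_force: [-0.7, 1.2, -0.7]
finger_gap: 0.0499
gripper_force: 0.0
```

Emit:
{"fn": "jog_arm", "kwargs": {"motion": [[0,0,0,0,0,0,8],[0,0,0,0,0,0,8],[0,0,0,0,0,0,8],[0,0,0,0,0,0,8],[0,0,0,0,0,0,8]], "newtons": 50}}

```text
time: 9.8
ee_pos: [0.5325, -0.032, 0.1871]
ee_rot: [-3.139, -0.001, -0.244]
wrist_force: [1.0, 5.6, 2.6]
finger_gap: 0.0101
gripper_force: 48.8
```

Run:
```python
# co-tilting swing: rows in tool frame; tool y=-box x, tool z=-box z, tilt about -tool x. k = tilt per flap angle
import numpy as np
def rows(k,amax=94,step=5):
    P=lambda a:np.array([np.cos(np.radians(162.46-a)),np.sin(np.radians(162.46-a))])*162.6
    g=6 # grasp ahead of TCP, mm
    def pose(a):
        t=np.radians(k*a); z=np.array([-np.sin(t),-np.cos(t)]); y=np.array([-np.cos(t),np.sin(t)])
        return P(a)-g*z,y,z
    a=0
    while a<amax:
        b=min(a+step,amax); p,y,z=pose(a);q,_,_=pose(b);d=q-p
        print(a,b,"turn",-(b-a)*k/5,"y",round(d@y/50,2),"z",round(d@z/50,2)); a=b
rows(.5)
```

```text
0 5 turn -0.5 y -0.1 z -0.27
5 10 turn -0.5 y -0.11 z -0.26
10 15 turn -0.5 y -0.13 z -0.26
15 20 turn -0.5 y -0.14 z -0.25
20 25 turn -0.5 y -0.15 z -0.25
25 30 turn -0.5 y -0.16 z -0.24
30 35 turn -0.5 y -0.17 z -0.23
35 40 turn -0.5 y -0.18 z -0.22
40 45 turn -0.5 y -0.19 z -0.22
45 50 turn -0.5 y -0.2 z -0.21
50 55 turn -0.5 y -0.21 z -0.2
55 60 turn -0.5 y -0.21 z -0.19
60 65 turn -0.5 y -0.22 z -0.18
65 70 turn -0.5 y -0.23 z -0.17
70 75 turn -0.5 y -0.24 z -0.16
75 80 turn -0.5 y -0.24 z -0.15
80 85 turn -0.5 y -0.25 z -0.14
85 90 turn -0.5 y -0.26 z -0.13
90 94 turn -0.4 y -0.21 z -0.1
```

Emit:
{"fn": "jog_arm", "kwargs": {"motion": [[-0.5,0,0,0,-0.1,-0.27,8],[-0.5,0,0,0,-0.11,-0.26,8],[-0.5,0,0,0,-0.13,-0.26,8],[-0.5,0,0,0,-0.14,-0.25,8],[-0.5,0,0,0,-0.15,-0.25,8]]}}

```text
time: 10.3
ee_pos: [0.5405, 0.0026, 0.2472]
ee_rot: [2.922, -0.001, -0.245]
wrist_force: [3.1, 0.7, -9.8]
finger_gap: 0.0103
gripper_force: 48.5
```

Emit:
{"fn": "jog_arm", "kwargs": {"motion": [[-0.5,0,0,0,-0.16,-0.24,8],[-0.5,0,0,0,-0.17,-0.23,8],[-0.5,0,0,0,-0.18,-0.22,8],[-0.5,0,0,0,-0.19,-0.22,8],[-0.5,0,0,0,-0.2,-0.21,8]]}}

```text
time: 10.8
ee_pos: [0.5534, 0.0575, 0.2873]
ee_rot: [2.699, 0.002, -0.249]
wrist_force: [-2.2, -5.0, -3.4]
finger_gap: 0.0096
gripper_force: 48.5
```

Run:
```python
from h import *
s=r.get_state();print(np.round(s["joint_pos"],2),np.round(s["torque"],2))
s=r.get_image("scene");cv2.imwrite("pics/f1.png",s["frame"])
```

```text
[-1.15  0.61  1.2   1.74 -0.14  1.28 -1.76] [-0.33  0.36  0.08]
```

View pics/f1.png

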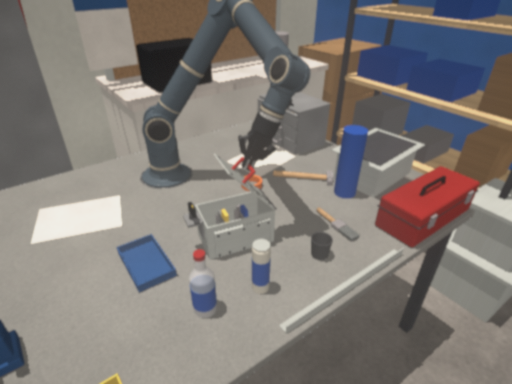

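The flap is about half open. The blue tab is at (243,211), in the +x guides, and the yellow tab is at (224,215). Carrying on with the swing.

Emit:
{"fn": "jog_arm", "kwargs": {"motion": [[-0.5,0,0,0,-0.21,-0.2,8],[-0.5,0,0,0,-0.21,-0.19,8],[-0.5,0,0,0,-0.22,-0.18,8],[-0.5,0,0,0,-0.23,-0.17,8],[0,0,0,0,0,0,8]]}}

```text
time: 11.35
ee_pos: [0.5665, 0.1128, 0.301]
ee_rot: [2.519, 0.005, -0.249]
wrist_force: [-11.2, 0.9, 13.0]
finger_gap: 0.0097
gripper_force: 51.2
```

Run:
```python
from h import *
s=r.get_state();print(np.round(s["joint_pos"],2),np.round(s["torque"],2))
```

```text
[-1.2   0.74  1.2   1.61 -0.09  1.42 -1.83] [-1.03  2.23 -1.19]
```

Emit:
{"fn": "jog_arm", "kwargs": {"motion": [[-0.5,0,0,0,-0.24,-0.16,8],[-0.5,0,0,0,-0.24,-0.15,8],[-0.5,0,0,0,-0.25,-0.14,8],[0,0,0,0,0,0,8],[0,0,0,0,0,0,8]]}}

```text
time: 11.85
ee_pos: [0.5766, 0.155, 0.2978]
ee_rot: [2.393, 0.004, -0.25]
wrist_force: [-11.8, 6.5, 15.5]
finger_gap: 0.01
gripper_force: 52.6
```

Emit:
{"fn": "jog_arm", "kwargs": {"motion": [[-0.5,0,0,0,-0.26,-0.13,8],[-0.4,0,0,0,-0.21,-0.1,8],[0,0,0,0,0,0,8],[0,0,0,0,0,0,8],[0,0,0,0,0,0,8]]}}

```text
time: 12.35
ee_pos: [0.5835, 0.1809, 0.2899]
ee_rot: [2.319, 0.002, -0.247]
wrist_force: [-9.3, 10.0, 16.0]
finger_gap: 0.0099
gripper_force: 52.8
```

Run:
```python
from h import *
s=r.get_state();print(np.round(s["joint_pos"],2),np.round(s["torque"],2))
```

```text
[-1.21  0.91  1.17  1.46 -0.05  1.57 -1.9 ] [-0.31  1.99 -1.49]
```

Emit:
{"fn": "jog_arm", "kwargs": {"motion": [[0,0,0,0,0,0,30],[0,0,0,0,0,0,30],[0,0,0,0,0,-0.3,30],[0,0,0,0,0,-0.5,30],[0,0,0,0,0,-0.8,30]]}}

```text
time: 12.85
ee_pos: [0.5987, 0.2345, 0.3403]
ee_rot: [2.319, 0.002, -0.25]
wrist_force: [0.1, 0.0, -0.2]
finger_gap: 0.03
gripper_force: 0.0
```

Emit:
{"fn": "jog_arm", "kwargs": {"motion": [[0,0,0,0,0,-0.8,30],[0,0,0,0,0.3,-0.3,30],[0,0,0,0,0.4,-0.4,30],[0,0,0,0,0.4,-0.4,30],[0,0,0,0,0.4,-0.4,30]]}}

```text
time: 13.35
ee_pos: [0.6061, 0.2637, 0.4723]
ee_rot: [2.324, -0.003, -0.242]
wrist_force: [1.0, -1.3, 0.8]
finger_gap: 0.0303
gripper_force: 0.0
```

Emit:
{"fn": "jog_arm", "kwargs": {"motion": [[1,0,0,0,0,0,30],[1,0,0,0,0,0,30],[1,0,0,0,0,0,30],[1,0,0,0,0,0,30],[1,0,0,0,0,0,30]]}}

```text
time: 13.85
ee_pos: [0.6059, 0.2639, 0.471]
ee_rot: [2.762, -0.005, -0.243]
wrist_force: [0.1, 0.2, 0.4]
finger_gap: 0.0301
gripper_force: 0.0
```

Emit:
{"fn": "jog_arm", "kwargs": {"motion": [[1,0,0,0,0,0,30],[1,0,0,0,0,0,30],[1,0,0,0,0,0,30],[1,0,0,0,0,0,30],[0.4,0,0,0,0,0,30]]}}

```text
time: 14.35
ee_pos: [0.6057, 0.2616, 0.4718]
ee_rot: [-3.138, -0.005, -0.246]
wrist_force: [0.1, 0.0, 0.5]
finger_gap: 0.0302
gripper_force: 0.0
```

Run:
```python
from h import *
q=r.get_state();print(np.round(q["joint_pos"],2),np.round(q["ee_rot"],3))
s=r.get_image("scene");t=r.get_image("top")
b=t["frame"][110:260,190:400]
cv2.imwrite("pics/f2.png",np.hstack([cv2.resize(s["frame"][120:270,130:340],None,fx=1.9,fy=1.9,interpolation=2),cv2.resize(b,None,fx=1.9,fy=1.9,interpolation=2)]))
```

```text
[-1.16  0.55  1.22  1.28 -0.52  1.64 -1.86] [-3.138 -0.005 -0.246]
```

View pics/f2.png

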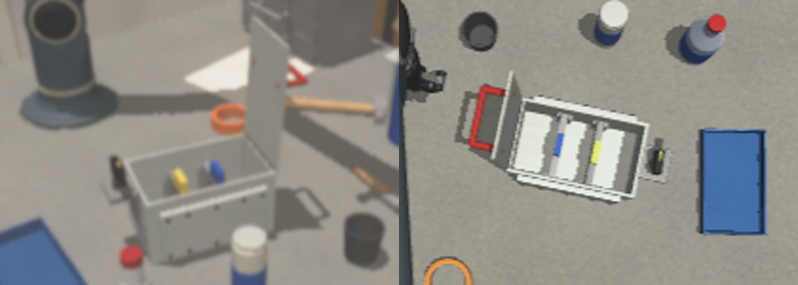

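The flap stands just past upright, the tongue is aside, and nothing else has been disturbed. Measuring the blue tab, and the tray yaw by fitting lines to its edges.

Run:
```python
from h import *
t=r.get_image("top");s=r.get_image("scene")
for n,lo,hi in(("blue",(105,120,60),(125,255,255)),("yellow",(22,120,90),(35,255,255))):
    c,q=blob(t,lo,hi,(262,170,310,210));print(n,np.round(q[0],1),np.round(q[1],1),q[2],"topc",plane(t,q[0],.120).round(4))
    c2,q2=blob(s,lo,hi,(205,195,260,225));print("  scene",np.round(q2[0],1),"tri",tri(t,q[0],s,q2[0]).round(4))
# tray yaw: outer corners (approxPoly / line fits of contour sides) in each view
for d,ro in((t,(340,165,400,245)),(s,(105,225,190,295))):
    m=cv2.inRange(cv2.cvtColor(d["frame"],cv2.COLOR_BGR2HSV),(100,80,30),(125,255,255));x0,y0,x1,y1=ro
    q=np.zeros_like(m);q[y0:y1,x0:x1]=m[y0:y1,x0:x1];q=cv2.morphologyEx(q,cv2.MORPH_CLOSE,np.ones((3,3)))
    c=max(cv2.findContours(q,cv2.RETR_EXTERNAL,cv2.CHAIN_APPROX_NONE)[0],key=cv2.contourArea)
    w=np.array([plane(d,u[0],.03)[:2] for u in c])-[.4778,-.2925]
    th=np.radians(np.arange(-8,8.01,.25))
    for a,b,nm in((0,1,"+y"),(0,-1,"-y"),(1,0,"+x"),(-1,0,"-x")):
        e=w@[a,b]; L=.1 if a else .06
        k=(abs(e-L)<.012)&(abs(w@[b,a])<(.04 if a else .075))
        v=cv2.fitLine(w[k].astype(np.float32),cv2.DIST_HUBER,0,1e-4,1e-4).ravel();print(nm,k.sum(),"ang",np.degrees(np.arctan2(v[1],v[0])).round(1),"pos",(v[2:]).round(4))
```

```text
blue [273.8 185.6] [ 2.5 11.4] 11.309932708740234 topc [0.5475 0.0387 0.12  ]
  scene [243.8 208.6] tri [0.5486 0.0394 0.1145]
yellow [292.9 189.7] [ 2.7 11.2] 11.309932708740234 topc [ 0.5321 -0.0259  0.12  ]
  scene [224.7 214.3] tri [ 0.5334 -0.0259  0.1105]
+y 41 ang -2.0 pos [0.003  0.0592]
-y 42 ang -2.3 pos [-0.001  -0.0592]
+x 22 ang 88.9 pos [ 0.0995 -0.0041]
-x 22 ang 85.3 pos [-0.0973 -0.0066]
+y 27 ang -2.0 pos [0.0133 0.0538]
-y 29 ang -2.4 pos [ 0.0006 -0.0602]Traceback (most recent call last):
  File "<stdin>", line 16, in <module>
cv2.error: OpenCV(4.12.0) /io/opencv/modules/imgproc/src/linefit.cpp:50: error: (-215:Assertion failed) count > 0 in function 'fitLine2D_wods'
```

Emit:
{"fn": "jog_arm", "kwargs": {"motion": [[0,0,0,0,0.6,0,40],[0,0,0,0,0.8,0,40],[0,0,0,0,0.8,0,40],[0,0,0,0,0.8,0,40],[0,0,0,0,0.8,0,40]]}}

```text
time: 15.05
ee_pos: [0.5599, 0.0799, 0.4705]
ee_rot: [3.14, -0.004, -0.24]
wrist_force: [0.3, -0.3, 0.7]
finger_gap: 0.0403
gripper_force: 0.0
```

Emit:
{"fn": "jog_arm", "kwargs": {"motion": [[0,0,0,0,0.8,0,40],[0,0,0,0,0,0.6,40],[0,0,0,0,0,0.8,40],[0,0,0,0,0,0.8,40],[0,0,0,0,0,0.8,40]]}}

```text
time: 15.55
ee_pos: [0.5514, 0.0425, 0.3192]
ee_rot: [-3.142, -0.004, -0.24]
wrist_force: [1.0, 1.0, -0.2]
finger_gap: 0.0403
gripper_force: 0.0
```

Run:
```python
from h import *
q=r.get_state();print(np.round(q["joint_pos"],2),np.round(q["ee_pos"],4),np.round(q["ee_rot"],3))
s=r.get_image("scene");t=r.get_image("top")
cv2.imwrite("pics/g1.png",np.hstack([s["frame"][0:280,120:330],cv2.resize(t["frame"][100:384,130:400],(400,421))[:280]]) if 0 else np.hstack([cv2.resize(s["frame"][0:280,110:360],(375,420)),cv2.resize(t["frame"][104:384,130:400],(405,420))]))
```

```text
[-1.04  0.37  1.17  1.79 -0.36  1.22 -1.58] [0.5514 0.0425 0.3192] [-3.142 -0.004 -0.24 ]
```

View pics/g1.png

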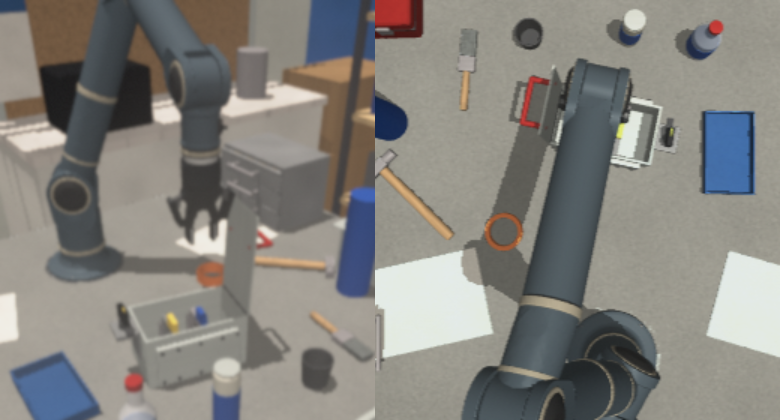

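Emit:
{"fn": "jog_arm", "kwargs": {"motion": [[0,0,0,-0.02,0.06,0.4,40],[0,0,0,0,0,0.5,40],[0,0,0,0,0,0.5,40],[0,0,0,0,0,0.5,40],[0,0,0,0,0,0.3,40]]}}

```text
time: 16.15
ee_pos: [0.5508, 0.0394, 0.2108]
ee_rot: [-3.141, -0.004, -0.24]
wrist_force: [-0.6, 0.3, 0.8]
finger_gap: 0.0399
gripper_force: 0.0
```

Emit:
{"fn": "jog_arm", "kwargs": {"motion": [[0,0,0,0,0,0.4,40],[0,0,0,0,0,0.4,40],[0,0,0,0,0,0.3,40],[0,0,0,0,0,0.2,40],[0,0,0,0,0,0,40]]}}

```text
time: 16.65
ee_pos: [0.55, 0.0389, 0.1452]
ee_rot: [-3.141, -0.003, -0.242]
wrist_force: [-0.4, -0.7, -0.3]
finger_gap: 0.0399
gripper_force: 0.0
```

Emit:
{"fn": "jog_arm", "kwargs": {"motion": [[0,0,0,0,0,0.3,40],[0,0,0,0,0,0.27,40],[0,0,0,0,0,0,40],[0,0,0,0,0,0,8],[0,0,0,0,0,0,8]], "newtons": 60}}

```text
time: 17.15
ee_pos: [0.5505, 0.0386, 0.1176]
ee_rot: [-3.14, -0.005, -0.242]
wrist_force: [-0.7, -1.2, 2.2]
finger_gap: 0.012
gripper_force: 12.3
```

Emit:
{"fn": "jog_arm", "kwargs": {"motion": [[0,0,0,0,0,0,8],[0,0,0,0,0,0,8],[0,0,0,0,0,0,8],[0,0,0,0,0,0,8],[0,0,0,0,0,0,8]]}}

```text
time: 17.65
ee_pos: [0.5506, 0.0388, 0.1177]
ee_rot: [-3.14, -0.005, -0.242]
wrist_force: [0.3, 0.4, 3.0]
finger_gap: 0.0107
gripper_force: 59.4
```

Emit:
{"fn": "jog_arm", "kwargs": {"motion": [[0,0,0,0,0,-0.2,8],[0,0,0,0,0,-0.3,8],[0,0,0,0,0,-0.3,8],[0,0,0,0,0,-0.3,8],[0,0,0,0,0,-0.3,8]]}}

```text
time: 18.15
ee_pos: [0.5499, 0.0387, 0.1889]
ee_rot: [-3.14, -0.004, -0.242]
wrist_force: [0.3, 0.2, -2.6]
finger_gap: 0.0111
gripper_force: 58.5
```

Emit:
{"fn": "jog_arm", "kwargs": {"motion": [[0,0,0,0,0,-0.3,8],[0,0,0,0,0,-0.3,8],[0,0,0,0,0,-0.3,8],[0,0,0,0,0,-0.3,8],[0,0,0,0,0,-0.3,8]]}}

```text
time: 18.65
ee_pos: [0.5495, 0.0387, 0.2635]
ee_rot: [-3.14, -0.004, -0.242]
wrist_force: [0.5, 0.1, -2.4]
finger_gap: 0.0111
gripper_force: 58.5
```

Emit:
{"fn": "jog_arm", "kwargs": {"motion": [[0,0,0,0,0,-0.4,8],[0,0,0,0,0,-0.4,8],[0,0,0,0,0,-0.4,8],[0,0,0,0,0,-0.3,8],[0,0,0,0,0,-0.2,8]]}}

```text
time: 19.15
ee_pos: [0.5494, 0.0385, 0.3487]
ee_rot: [-3.14, -0.005, -0.242]
wrist_force: [0.0, 0.6, -2.9]
finger_gap: 0.0108
gripper_force: 58.7
```

Run:
```python
from h import *
q=r.get_state();p=q["ee_pos"];M=R.from_euler("xyz",q["ee_rot"]).as_matrix();print(np.round(p,4),np.round(q["ee_rot"],3),np.round(q["joint_pos"],2))
T=np.array([.4785,-.2925,p[2]]);print("tool shift units",(M.T@(T-p)/.05).round(2))
```

```text
[0.5494 0.0385 0.3487] [-3.14  -0.005 -0.242] [-1.06  0.34  1.19  1.75 -0.33  1.27 -1.6 ]
tool shift units [ 0.21  6.77 -0.01]
```

Emit:
{"fn": "jog_arm", "kwargs": {"motion": [[0,0,0,0.02,0.3,0,8],[0,0,0,0.02,0.5,0,8],[0,0,0,0.02,0.6,0,8],[0,0,0,0.02,0.6,0,8],[0,0,0,0.02,0.6,0,8]]}}

```text
time: 19.65
ee_pos: [0.5213, -0.0909, 0.3462]
ee_rot: [-3.141, -0.002, -0.243]
wrist_force: [1.5, 0.0, -2.2]
finger_gap: 0.0109
gripper_force: 58.7
```

Emit:
{"fn": "jog_arm", "kwargs": {"motion": [[0,0,0,0.02,0.6,0,8],[0,0,0,0.02,0.6,0,8],[0,0,0,0.02,0.6,0,8],[0,0,0,0.02,0.6,0,8],[0,0,0,0.02,0.6,0,8]]}}

```text
time: 20.15
ee_pos: [0.49, -0.2374, 0.346]
ee_rot: [-3.14, -0.002, -0.243]
wrist_force: [0.7, -0.5, -3.2]
finger_gap: 0.0112
gripper_force: 58.7
```

Emit:
{"fn": "jog_arm", "kwargs": {"motion": [[0,0,0,0.01,0.6,0,8],[0,0,0,0,0.37,0,8],[0,0,0,0,0.2,0,8],[0,0,-0.5,0,0,0,8],[0,0,-0.5,0,0,0,8]]}}

```text
time: 20.65
ee_pos: [0.4774, -0.2927, 0.3461]
ee_rot: [-3.14, -0.002, -0.154]
wrist_force: [0.0, 0.8, -2.4]
finger_gap: 0.0112
gripper_force: 58.6
```

Emit:
{"fn": "jog_arm", "kwargs": {"motion": [[0,0,-0.5,0,0,0,8],[0,0,-0.5,0,0,0,8],[0,0,-0.35,0,0,0,8],[0,0,0,0,0,0,8],[0,0,0,0,0,0,8]]}}

```text
time: 21.15
ee_pos: [0.4781, -0.2923, 0.3467]
ee_rot: [-3.141, -0.004, -0.037]
wrist_force: [1.1, 0.1, -2.8]
finger_gap: 0.0109
gripper_force: 58.6
```

Run:
```python
from h import *
q=r.get_state();p=q["ee_pos"];M=R.from_euler("xyz",q["ee_rot"]).as_matrix();print(np.round(p,4),np.round(q["ee_rot"],4),np.round(q["joint_pos"],2))
T=np.array([.4785,-.2925,.245]);print("tool shift units",(M.T@(T-p)/.05).round(2))
w=R.from_euler("xyz",[np.pi,0,-.037]).as_matrix();print("turn",(np.degrees(R.from_matrix(M.T@w).as_rotvec())/5).round(2))
```

```text
[ 0.4781 -0.2923  0.3467] [-3.1408 -0.0036 -0.0375] [-0.36  0.33  1.09  1.73 -0.31  1.27 -0.81]
tool shift units [0.   0.01 2.03]
turn [-0.01 -0.04 -0.01]
```

Emit:
{"fn": "jog_arm", "kwargs": {"motion": [[0,0,0,0,0,0.4,8],[0,0,0,0,0,0.5,8],[0,0,0,0,0,0.5,8],[0,0,0,0,0,0.4,8],[0,0,0,0,0,0.2,8]]}}

```text
time: 21.65
ee_pos: [0.478, -0.2916, 0.245]
ee_rot: [-3.14, -0.001, -0.037]
wrist_force: [1.0, 0.7, -3.6]
finger_gap: 0.0106
gripper_force: 58.6
```

Emit:
{"fn": "jog_arm", "kwargs": {"motion": [[0,-0.04,0,0,0,0,8],[0,0,0,0,0,0,8],[0,0,0,0,0,0,8],[0,0,0,0,0,0,8],[0,0,0,0,0,0,8]]}}

```text
time: 22.15
ee_pos: [0.4789, -0.2926, 0.2475]
ee_rot: [-3.141, -0.002, -0.037]
wrist_force: [1.2, -0.4, -1.9]
finger_gap: 0.0111
gripper_force: 58.6
```

Run:
```python
from h import *
q=r.get_state();print(np.round(q["ee_pos"],4),np.round(q["ee_rot"],4),np.abs(q["joint_vel"]).max().round(4),q["time"])
s=r.get_image("scene");cv2.imwrite("pics/e1.png",cv2.resize(s["frame"][100:320,90:360],(780,636))[:600])
```

```text
[ 0.4789 -0.2926  0.2475] [-3.1414e+00 -1.8000e-03 -3.6900e-02] 0.0038 22.15
```

View pics/e1.png

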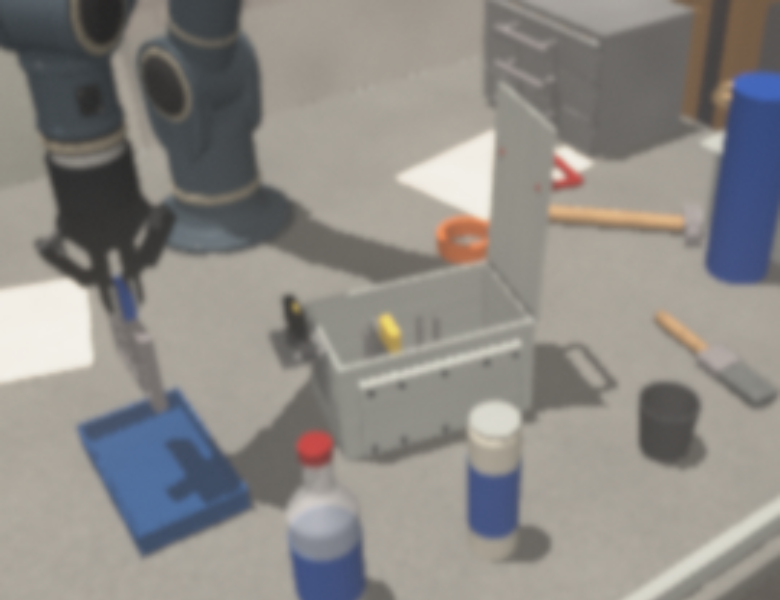

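The picture shows the plate upright above the tray and parallel to its long side. The blank's yellow tab (390,330) is still in the box, the flap is open, and the other objects are where they were.

```bash
python3 -c "
from cell import r
print(r.hand_in())"
```

```text
the job is handed in; nothing more can be done
None
```

I handed the job in at about 22 s: the clamp is turned to its stop, the flap is open just past upright, and the filter plate is held still and upright about 10 cm above the middle of the tray, lined up lengthwise. The blank plate is still in the box and the last picture shows nothing else disturbed; the hand-in returned no verdict.

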